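# Open the fume extractor and bin its spent filter

### The arm

A 6-joint arm with a two-finger parallel gripper is mounted at the origin on the work surface. World frame = base frame: x ahead of the robot, y to its left, z up, the work surface at z = 0. Lengths are in m, angles in rad, forces in N, time in s.
With the tool pointing down it reaches from about 0.375 to 0.9 m from the base axis. Payload 3.1 kg.
Tool frame: the origin (TCP) lies at the very end of the fingers, on their centre line; the grasp point (between the pads) lies 19 mm behind it; z points along the fingers, y is the line along which they close (so a half turn about z gives the same grasp; the last joint's range is limited). The gripper opens to 87 mm and grips with 3 to 60 N. Pads are 19 mm wide; open, the fingers measure 117 mm over their backs; the gripper's body (75 mm by 190 mm) begins 51 mm behind the grasp point.
Start: joints at [-1.391, 0.527, 1.433, -0, 1.181, -0.178], TCP at [0.219, -0.585, 0.223] pointing down, gripper open.
Joint ranges: [-3.08, 3.08], [-0.75, 2.2], [0.22, 2.44], [-1.43, 4.57], [0, 2.65], [-2.85, 2.85]. Speed limits (rad/s): [2.79, 2.79, 3.14, 3.14, 3.14, 3.14].

### API

Orientations are given as a 3x3 rotation matrix whose columns are the frame's x, y, z axes.
In Python, from rig import ctrl, optics gives the robot as it stands.
- The arm moves only by the tool send_rows, never from a script. Its argument "series" is a list of rows, each a list of 3 entries, a list of its own where there are three numbers: the shift along the tool's x, y, z as a fraction of full scale, then the turn, a rotation vector about the tool's x, y, z as a fraction of full scale, then the closure, from -1 (fully open) to 1 (shut), so that 0 is half open. In form: [[[dx, dy, dz], [wx, wy, wz], grip], ...]. A call has 1 to 20 rows; each row is the pose to reach, as a shift and turn from the pose commanded when the call began, along the tool's axes at that moment, turning the shorter way round; what a row does not reach only later rows make up. Full scale, the value 1, is 120 mm for a shift and 2 pi rad for a turn. A row lasts 1/10 s, in which the tool goes at most 50 mm and 8.59 degrees, less where a joint would pass 70% of its speed; a pose out of reach is approached as far as the arm can. A call with a number of a shift or a turn outside -1 to 1 is refused whole. A call with a gripper value outside its range is refused whole. The fingers move at their own pace and stop on an object; the grip force is fixed at half the most. Time passes only in rows, so rows that repeat a pose let the fingers close. It gives the time, the measured TCP pose, the force, the opening and the grip force at its end, in the units of the state.
- ctrl.get_state(): the state, without advancing time (a new reading comes with each control period).
- optics.camera(name): name is "scene" or "top" or "wrist"; returns the picture (480x640x3 uint8, red, green, blue); there is no depth.
- optics.calibration(name): a dict with "camera_matrix" (3x3 intrinsics, pixels), "k1" (the pictures are not rectified: a ray, as slopes to the right and down, at radius r is drawn at 1 + k1 r^2 times it, then the intrinsics apply), "R" (3x3) and "t" (3): a world point X has camera coordinates R X + t; the wrist camera has in their place "mount" (4x4, takes a point from camera to tool coordinates, whose origin is the TCP and whose axes are the flange's). Camera axes: x right, y down, z forward; pixel columns grow to the right and rows downward; lengths in m; the calibration is good to about 2 mm. A picture is of the moment at which its call begins: read the wrist's pose just before it. calibration takes no time and is no camera call.
- ctrl.hand_in(): hands the job in; it is judged then, once.
The state is a dict: "time_s": time; "q": joint angles; "dq": joint speeds; "effort": joint torques, N m; "eef_pos": TCP position; "tool_rot": TCP orientation; "contact_force": force on the tool from outside, world axes, zero at the start; "moment": the same for the moment, N m; "opening": finger opening in m; "grip_force": force on a finger pad.
Only numpy, scipy, OpenCV 4.12 (cv2) and the standard library are available. Lean on these libraries where they do the work, as an engineer would, in place of code of your own. Each camera call takes 0.05 s, during which the arm holds its last target. There are 200 camera calls.

### The job

The fume extractor's filter is used up. Untwist its cover about a quarter turn anticlockwise until it comes free, lift it off and set it down handle up on the clear part of the repair mat; then lift the dusty filter out and set it upright in the waste box. Keep the filter level so that it sheds no dust, drop neither part, and leave the other things on the bench where they are.

Things in the scene. Friction and masses are not known exactly. Their poses are not given: they have to be found in the camera images.
- extractor: Bench fume extractor, a light grey metal box that stands firmly and does not move (all sizes here in mm): 260 long (its own x), 190 wide, 120 tall, with a dark round collar on top and a black corrugated hose leaving its +x end (210 more, lower than the box). Origin on the table under the collar's axis, z up; the box runs from -100 to +160 in its x and -95 to +95 in y.
- seat (a point): On the collar's axis, at the flat seat inside the collar, 120 mm above the table. The collar is 132 across and 16 tall. Its three inward claws (inner diameter 103, undersides 7.5 above the seat, tops 16 above it) hold down the cover's lugs. Below the seat a straight bore 82 wide and 54 deep holds the filter.
- cover: Grey plastic bayonet cover seated in the collar: hollow dome 96 mm across, 36 tall, three flat lugs (5 thick, reaching 56.5 from the axis) at its foot; on top a straight wing bar 14 thick and 78 long along the cover's own x, from 36 to 66 above the underside. About 200 g (160 to 260). Origin at the centre of its underside, z up.
- cover_lugs (a point): Centre of the cover's foot, axes as the cover's. Yaw of the cover less that of the extractor (anticlockwise from above positive) starts at 0 to 0.35 rad: locked, with 2.5 mm of vertical play. It turns anticlockwise with light drag; the lugs are clear of the claws from 1.1 to 1.45 rad; a hard stop ends the travel at 1.47 (the other is at -0.03). Side play about 3 mm. Then it lifts straight up.
- cover_grip (a point): Point on the cover's axis, 54 mm above its underside, in the upper half of the wing bar: where to grip it, closing across the bar.
- filter: Spent filter cartridge under the cover: beige pleated cylinder 76 mm across, 50 tall, dusty grey top, with a pull bar 10 thick and 50 long along the filter's own x, from 50 to 76 above its underside. About 120 g. Origin at the centre of its underside, z up. It stands in the bore with 3 clearance all round, the bar reaching 22 above the seat; any yaw. Raise it at least 75 mm to clear the collar.
- filter_grip (a point): Point on the filter's axis, 66 mm above its underside, in the upper half of the pull bar: where to grip it, closing across the bar. Fingers reach inside the collar there, so open them to less than 95 mm over their backs.
- mat: Teal silicone repair mat, fixed, 380 (x) by 190 (y) by 4 mm thick. Origin at the centre of its underside, x away from the robot. Small tools lie on its far part (x beyond 65 mm); the rest is clear.
- mat_clear (a point): Middle of the clear part of the mat, on its top face, 60 mm nearer the robot than the mat's centre.
- waste_box: Dark open-topped plastic waste box, fixed, 190 by 190 by 75 mm tall, walls and floor 4 to 5 thick, empty. Origin at the centre of its underside.
- solder_reel: Aluminium solder reel, 54 across, 40 mm tall, standing on the extractor's top behind the collar (toward the hose). Leave alone.
- screwdriver: Small steel precision screwdriver, 110 mm long, lying on the far part of the mat. Leave alone.
- tweezers: Dark steel tweezers, 125 mm long, lying on the far part of the mat. Leave alone.
- screw_dish: Round steel screw dish, 62 across, 16 mm tall, on the far part of the mat. Leave alone.
- pump_bottle: Glass solvent bottle with a steel pump top, 64 across, 122 mm tall, at the left of the work area. Leave alone.
- flux_jar: Small amber jar with a black lid, 52 across, 50 mm tall, at the right of the work area. Leave alone.
Not all that is in view belongs to the job. What is shaped like the cover but purple is not meant.

How it is judged:
By the outcome, as a careful person would: the job done as asked, in the order asked, and still so for the second after the job is handed in, with the robot touching nothing.
It also fails if it takes over 67 s, if anything falls off the work surface, if the arm or the gripper's body presses on something with over 40 N, if the wrist force passes 120 N, or if a joint passes its speed limit or range.

## Working session

There is one attempt and no reset: what is moved stays moved. The work goes in short steps, Python scripts to look and compute and a tool call to move; the robot and the scene stay as the last step left them, time stands still between calls to the robot, and variables do not carry over. Pictures are saved under pics/ and viewed, at most 10 in all, crops included, and the job is handed in when it is done.

Besides the shell and the picture viewer there is one more tool, called after ">>>" as name([rows], argument=value, ...), one row to a line, values as JSON. send_rows: Moves the arm, as the interface text tells. Its arguments: {"type":"object","properties":{"series":{"type":"array"}},"required":["series"]}

```bash
mkdir -p pics; ls
python3 - <<'E'
from rig import ctrl, optics
import cv2,numpy as np
for n in ["scene","top"]:
    cv2.imwrite(f"pics/{n}0.png",optics.camera(n)[:,:,::-1])
for n in ["scene","top","wrist"]: print(n,optics.calibration(n))
s=ctrl.get_state();print(s)
E
```

```text
pics
scene {'camera_matrix': array([[483.69441711,   0.        , 324.49758165],
       [  0.        , 483.69441711, 243.07964058],
       [  0.        ,   0.        ,   1.        ]]), 'k1': -0.0070525331743320685, 'R': array([[ 0.56083138,  0.82757027,  0.02440523],
       [ 0.49815208, -0.31375189, -0.80833424],
       [-0.6612962 ,  0.46549673, -0.58821776]]), 't': array([-0.27799683, -0.14029591,  1.73139936])}
top {'camera_matrix': array([[561.26479108,   0.        , 322.82276841],
       [  0.        , 561.26479108, 231.30100697],
       [  0.        ,   0.        ,   1.        ]]), 'k1': -0.10664931857553557, 'R': array([[-0.01780839, -0.99973206, -0.01478736],
       [-0.98269647,  0.02022824, -0.18411534],
       [ 0.18436513,  0.01125269, -0.98279341]]), 't': array([0.01744616, 0.485103  , 1.52106697])}
wrist {'camera_matrix': array([[396.58808707,   0.        , 326.40723839],
       [  0.        , 396.58808707, 237.71449296],
       [  0.        ,   0.        ,   1.        ]]), 'k1': -0.03545840563741226, 'mount': array([[-1.93141174e-03, -9.60905607e-01, -2.76869436e-01,
 
[... 375 characters left out ...]
5,
        1.18142705e+00, -1.78493582e-01]), 'dq': array([ 0.00308734, -0.00187206, -0.00213533, -0.00104559, -0.00045015,
        0.00067464]), 'effort': array([ 7.16985511e-06, -4.40982771e+01, -1.77151018e+01,  6.34113676e-02,
        5.34003088e-02, -4.99796454e-05]), 'eef_pos': array([ 0.21877877, -0.58475957,  0.22168518]), 'tool_rot': array([[ 9.36671394e-01,  3.50209307e-01, -3.74562168e-04],
       [ 3.50209364e-01, -9.36669506e-01,  1.90734816e-03],
       [ 3.17130116e-04, -1.91773364e-03, -9.99998111e-01]]), 'contact_force': array([ 0.57603157,  0.2500909 , -1.12803368]), 'moment': array([ 0.03524896, -0.03253304,  0.03349146]), 'grip_force': 0.0, 'opening': 0.08704206371626468}
```

View pics/top0.png

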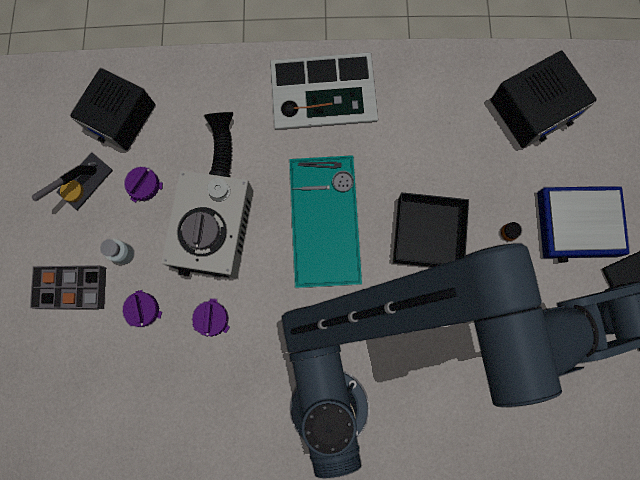

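View pics/scene0.png

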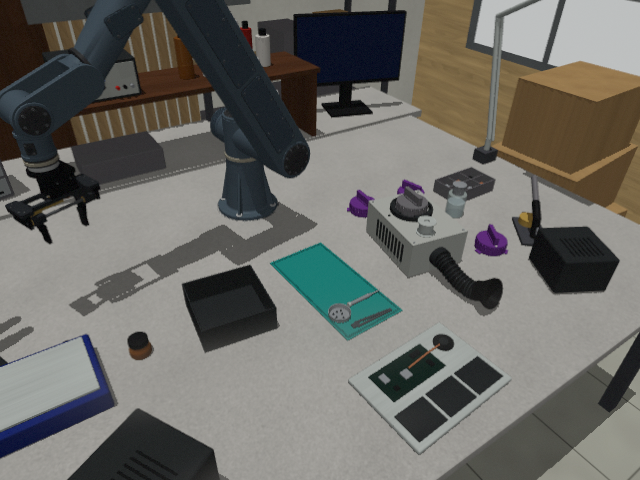

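The top view shows the possible covers: grey one in the extractor collar at (201,229), and purple ones at (142,183), (141,309) and (210,317). I choose the grey one. Other positions: mat (325,220), waste box (430,230), reel (218,188), jar (511,231), bottle (116,250).

```bash
cat > h.py <<'E'
from rig import ctrl, optics
import cv2,numpy as np
def cam(n,s=None):
    c=optics.calibration(n);K=c["camera_matrix"];d=np.array([c["k1"],0,0,0.])
    if n=="wrist":
        s=s or ctrl.get_state()
        M=c["mount"];T=np.eye(4);T[:3,:3]=s["tool_rot"];T[:3,3]=s["eef_pos"]
        W=np.linalg.inv(T@M);return K,d,W[:3,:3],W[:3,3]
    return K,d,np.array(c["R"]),np.array(c["t"])
def p2w(C,px,z):
    K,d,R,t=C
    u=cv2.undistortPoints(np.array(px,float).reshape(-1,1,2),K,d).reshape(-1,2)
    r=np.c_[u,np.ones(len(u))]@R; o=-R.T@t
    return o+r*((z-o[2])/r[:,2])[:,None]
def w2p(C,X):
    K,d,R,t=C
    return cv2.projectPoints(np.array(X,float).reshape(-1,1,3),cv2.Rodrigues(R)[0],t,K,d)[0].reshape(-1,2)
E
python3 - <<'E'
from h import *
im=cv2.imread("pics/top0.png")
cv2.imwrite("pics/c1.png",cv2.resize(im[160:285,155:265],None,fx=5,fy=4.8,interpolation=cv2.INTER_CUBIC)) if 0 else cv2.imwrite("pics/c1.png",cv2.resize(im[162:282,155:265],None,fx=5,fy=5,interpolation=cv2.INTER_CUBIC))
C=cam("top")
print("cover",p2w(C,[[201,229]],.17))
print("mat",p2w(C,[[290,157],[355,156],[361,283],[295,287]],.004))
print("box top",p2w(C,[[398,192],[468,198],[466,265],[390,264]],.075))
E
```

```text
cover [[0.47447819 0.32182717 0.17      ]]
mat [[ 0.71784133  0.101376    0.004     ]
 [ 0.71658085 -0.09010732  0.004     ]
 [ 0.34267823 -0.09631141  0.004     ]
 [ 0.33498691  0.08986714  0.004     ]]
box top [[ 0.58636426 -0.20270707  0.075     ]
 [ 0.56554911 -0.39710523  0.075     ]
 [ 0.37865647 -0.37933561  0.075     ]
 [ 0.38596181 -0.17244481  0.075     ]]
```

View pics/c1.png

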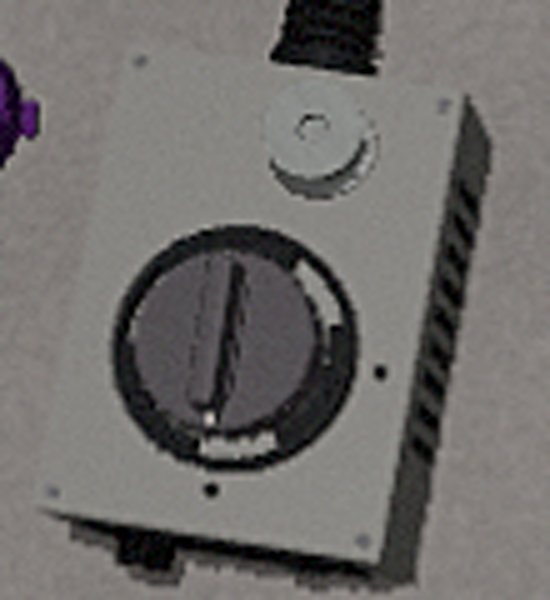

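The crop confirms it: grey dome with a wing bar in the dark collar, collar centre at crop (235,348), bar top from (222,255) to (203,408), reel at (320,140), well clear.

Run:
```python
from h import *
C=cam("top")
f=lambda P:[[155+(u+.5)/5-.5,162+(v+.5)/5-.5] for u,v in P]
c=p2w(C,f([[468,97],[378,563],[42,512]]),.12);print(c)
e=c[0]-c[1];print("yaw ext",np.arctan2(e[1],e[0]),np.linalg.norm(e),"w",np.linalg.norm(c[2]-c[1]))
e=e/np.linalg.norm(e);n=np.array([-e[1],e[0],0])
print("axis from box",c[1]+100*e/1e3+95*n/1e3)
print("collar",p2w(C,f([[235,348]]),.134))
b=p2w(C,f([[222,255],[203,408]]),.186);e=b[0]-b[1];print("bar",b,b.mean(0),np.arctan2(e[1],e[0]),np.linalg.norm(e))
m=p2w(C,[[290,157],[355,156],[361,283],[295,287]],.004);print("mat c",m.mean(0)); e=m[0]+m[1]-m[2]-m[3];print(np.arctan2(e[1],e[0]))
b=p2w(C,[[398,192],[468,198],[466,265],[390,264]],.075);print("box c",b.mean(0))
s=ctrl.get_state();R=s["tool_rot"];print("tool y ang",np.arctan2(R[1,1],R[0,1]))
# shift in tool axes to hover where wrist camera sees cover
for tgt in ([.475,.325,.32],):
  print((R.T@(np.array(tgt)-s["eef_pos"])/.12).round(3))
print(w2p(C,[[.2,-.585,.1]]))
```

```text
[[0.61431711 0.20726671 0.12      ]
 [0.36142738 0.25318799 0.12      ]
 [0.39153286 0.43421415 0.12      ]]
yaw ext -0.17962891749959034 0.2570252507111066 w 0.183512419539004
axis from box [0.47679151 0.328793   0.12      ]
collar [[0.47557372 0.32851294 0.134     ]]
bar [[0.51444977 0.32430111 0.186     ]
 [0.4347807  0.33224913 0.186     ]] [0.47461524 0.32827512 0.186     ] -0.09943400027374374 0.08006454647039263
mat c [0.52802183 0.00120611 0.004     ]
0.02340211096929799
box c [ 0.47913291 -0.28789818  0.075     ]
tool y ang -1.2130010868897128
[ 4.655 -6.355 -0.806]
[[548.5817093 328.9449484]]
```

>>> send_rows([
  [[0.5,-0.5,-0.8],[0,0,0],-1],
  [[1,-1,-0.8],[0,0,0],-1],
  [[1,-1,-0.8],[0,0,0],-1],
  [[1,-1,-0.8],[0,0,0],-1],
  [[1,-1,-0.8],[0,0,0],-1],
])

```text
time_s: 0.6
eef_pos: [0.2913, -0.4267, 0.321]
tool_rot: [[0.935, 0.355, 0.002], [0.355, -0.935, -0.001], [0.002, 0.001, -1.0]]
contact_force: [-0.2, -1.1, -0.3]
opening: 0.0868
grip_force: 0.0
```

>>> send_rows([
  [[1,-1,0],[0,0,0],-1],
  [[1,-1,0],[0,0,0],-1],
  [[1,-1,0],[0,0,0],-1],
  [[1,-1,0],[0,0,0],-1],
  [[1,-1,0],[0,0,0],-1],
])

```text
time_s: 1.1
eef_pos: [0.36, -0.2742, 0.3181]
tool_rot: [[0.935, 0.354, -0.001], [0.354, -0.935, 0.001], [-0.0, -0.002, -1.0]]
contact_force: [-0.4, -1.4, -1.0]
opening: 0.0872
grip_force: 0.0
```

>>> send_rows([
  [[1,-1,0],[0,0,0],-1],
  [[1,-1,0],[0,0,0],-1],
  [[1,-1,0],[0,0,0],-1],
  [[1,-1,0],[0,0,0],-1],
  [[1,-1,0],[0,0,0],-1],
])

```text
time_s: 1.6
eef_pos: [0.4308, -0.1214, 0.3182]
tool_rot: [[0.936, 0.353, -0.0], [0.353, -0.936, -0.0], [-0.0, -0.0, -1.0]]
contact_force: [0.3, -1.0, -1.0]
opening: 0.0868
grip_force: 0.0
```

>>> send_rows([
  [[1,-1,0],[0,0,0],-1],
  [[1,-1,0],[0,0,0],-1],
  [[1,-1,0],[0,0,0],-1],
  [[1,-1,0],[0,0,0],-1],
  [[1,-1,0],[0,0,0],-1],
])

```text
time_s: 2.1
eef_pos: [0.5019, 0.0322, 0.318]
tool_rot: [[0.936, 0.352, 0.0], [0.352, -0.936, -0.001], [0.0, 0.001, -1.0]]
contact_force: [-0.0, 0.6, 0.7]
opening: 0.0873
grip_force: 0.0
```

>>> send_rows([
  [[0.5,-1,0],[0,0,0],-1],
  [[0.5,-1,0],[0,0,0],-1],
  [[0.5,-1,0],[0,0,0],-1],
  [[0.5,-1,0],[0,0,0],-1],
  [[0.5,-1,0],[0,0,0.073],-1],
  [[0.5,-1,0],[0,0,0.073],-1],
  [[0.5,-1,0],[0,0,0.073],-1],
  [[0.5,-1,0],[0,0,0.073],-1],
  [[0.5,-1,0],[0,0,0.073],-1],
])

```text
time_s: 3.0
eef_pos: [0.515, 0.1634, 0.3184]
tool_rot: [[0.995, -0.1, -0.0], [-0.1, -0.995, -0.001], [-0.0, 0.001, -1.0]]
contact_force: [-0.5, 0.3, -0.0]
opening: 0.087
grip_force: 0.0
```

>>> send_rows([
  [[-0.47,-0.9,0],[0,0,0],-1],
  [[-0.47,-0.9,0],[0,0,0],-1],
  [[-0.47,-0.9,0],[0,0,0],-1],
  [[-0.47,-0.9,0],[0,0,0],-1],
])

```text
time_s: 3.4
eef_pos: [0.4683, 0.2803, 0.3185]
tool_rot: [[0.995, -0.095, -0.0], [-0.095, -0.995, 0.0], [-0.0, -0.0, -1.0]]
contact_force: [-0.1, 0.0, -1.4]
opening: 0.0869
grip_force: 0.0
```

>>> send_rows([
  [[0,-0.43,0.2],[0,0,0],-1],
  [[0,-0.43,0.2],[0,0,0],-1],
  [[0,-0.43,0.2],[0,0,0],-1],
  [[0,-0.43,0.2],[0,0,0],-1],
])

```text
time_s: 3.8
eef_pos: [0.4751, 0.3287, 0.2946]
tool_rot: [[0.995, -0.101, -0.0], [-0.101, -0.995, -0.001], [0.0, 0.001, -1.0]]
contact_force: [-0.1, -0.9, 0.6]
opening: 0.0872
grip_force: 0.0
```

Run:
```python
from h import *
s=ctrl.get_state();im=optics.camera("wrist")[:,:,::-1]
cv2.imwrite("pics/w1.png",im);C=cam("wrist",s)
import pickle;pickle.dump(C,open("w1.pkl","wb"))
print(s["eef_pos"],s["time_s"],s["q"],w2p(C,[[.475,.328,.186]]))
```

```text
[0.47509566 0.32871191 0.29458989] 3.8 [ 4.12517181e-01  3.88225870e-01  1.46397923e+00 -1.14478450e-03
  1.28992260e+00  2.08470176e+00] [[327.91669725 234.96373782]]
```

View pics/w1.png

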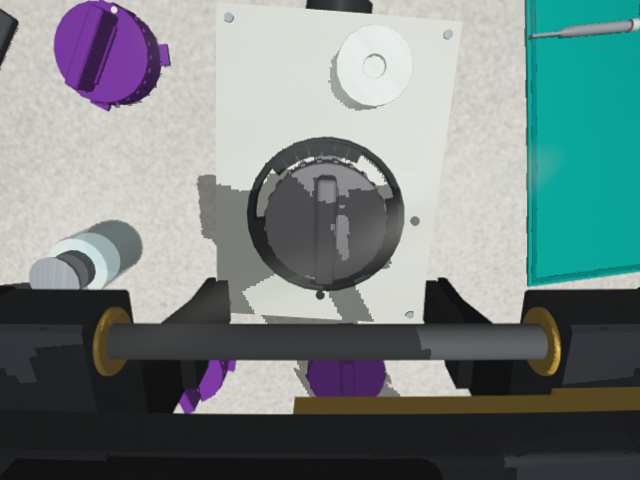

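Wrist view: the cover is right under the tool, bar from (327,178) to (325,283), nearly parallel to tool x. The pad line straddles it.

Run:
```python
from h import *
import pickle;C=pickle.load(open("w1.pkl","rb"))
b=p2w(C,[[327,178],[325.5,283]],.186);e=b[0]-b[1];print(b,b.mean(0),np.arctan2(e[1],e[0]),np.linalg.norm(e))
# collar outer circle at top z .136
print("collar", p2w(C,[[248,213],[405,213],[326,137]],.136))
c=p2w(C,[[217,4],[462,20]],.12);print(c,np.linalg.norm(c[0]-c[1]));e=c[0]-c[1];print("ext yaw",np.arctan2(e[1],e[0])-np.pi/2)
print("seat circ", w2p(C,[[.475,.328,.136]]))
```

```text
[[0.51531332 0.32450525 0.186     ]
 [0.43858252 0.33351677 0.186     ]] [0.47694792 0.32901101 0.186     ] -0.11690781782588278 0.07725816088449054
collar [[0.48672684 0.39321435 0.136     ]
 [0.47326592 0.26351681 0.136     ]
 [0.54097703 0.32248782 0.136     ]]
[[0.6485095  0.39543069 0.12      ]
 [0.61815996 0.20838536 0.12      ]] 0.18949155796720243
ext yaw -0.16085579566855457
seat circ [[327.58351526 218.75760473]]
```

>>> send_rows([
  [[0.015,0,0.35],[0,0,0],-1],
  [[0.015,0,0.7],[0,0,0],-1],
  [[0.015,0,0.9],[0,0,0],-1],
  [[0.015,0,1.0],[0,0,0],-1],
  [[0.015,0,1.0],[0,0,0],-1],
])

```text
time_s: 4.35
eef_pos: [0.4761, 0.3288, 0.1737]
tool_rot: [[0.995, -0.102, -0.002], [-0.102, -0.995, -0.001], [-0.002, 0.001, -1.0]]
contact_force: [-0.2, -0.0, -0.4]
opening: 0.0871
grip_force: 0.0
```

>>> send_rows([
  [[0,0,0.06],[0,0,0],-1],
  [[0,0,0.11],[0,0,0],-1],
  [[0,0,0.11],[0,0,0],-1],
  [[0,0,0.11],[0,0,0],1],
  [[0,0,0.11],[0,0,0],1],
  [[0,0,0.11],[0,0,0],1],
  [[0,0,0.11],[0,0,0],1],
  [[0,0,0.11],[0,0,0],1],
  [[0,0,0.11],[0,0,0],1],
  [[0,0,0.11],[0,0,0],1],
  [[0,0,0.11],[0,0,0],1],
  [[0,0,0.11],[0,0,0],1],
])

```text
time_s: 5.55
eef_pos: [0.4763, 0.33, 0.1613]
tool_rot: [[0.995, -0.101, -0.0], [-0.101, -0.995, -0.0], [-0.0, 0.0, -1.0]]
contact_force: [0.2, 0.8, -0.1]
opening: 0.0233
grip_force: 0.0
```

>>> send_rows([
  [[0,0,0],[0,0,0],1],
  [[0,0,0],[0,0,0],1],
  [[0,0,0],[0,0,0],1],
  [[0,0,0],[0,0,0],1],
  [[0,0,0],[0,0,0],1],
])

```text
time_s: 6.05
eef_pos: [0.4764, 0.3299, 0.1613]
tool_rot: [[0.995, -0.101, -0.0], [-0.101, -0.995, -0.0], [-0.0, 0.0, -1.0]]
contact_force: [0.0, -0.9, -0.1]
opening: 0.0139
grip_force: 29.8
```

>>> send_rows([
  [[0,0,-0.008],[0,0,0],1],
  [[0,0,-0.008],[0,0,-0.014],1],
  [[0,0,-0.008],[0,0,-0.028],1],
  [[0,0,-0.008],[0,0,-0.042],1],
  [[0,0,-0.008],[0,0,-0.056],1],
  [[0,0,-0.008],[0,0,-0.07],1],
  [[0,0,-0.008],[0,0,-0.084],1],
  [[0,0,-0.008],[0,0,-0.098],1],
  [[0,0,-0.008],[0,0,-0.098],1],
])

```text
time_s: 6.95
eef_pos: [0.476, 0.33, 0.162]
tool_rot: [[0.87, 0.492, -0.001], [0.492, -0.87, -0.0], [-0.001, -0.0, -1.0]]
contact_force: [0.5, 0.4, -1.5]
opening: 0.014
grip_force: 29.9
```

>>> send_rows([
  [[0,0,0],[0,0,-0.014],1],
  [[0,0,0],[0,0,-0.028],1],
  [[0,0,0],[0,0,-0.042],1],
  [[0,0,0],[0,0,-0.056],1],
  [[0,0,0],[0,0,-0.07],1],
  [[0,0,0],[0,0,-0.084],1],
  [[0,0,0],[0,0,-0.098],1],
  [[0,0,0],[0,0,-0.098],1],
  [[0,0,0],[0,0,-0.098],1],
])

```text
time_s: 7.85
eef_pos: [0.4762, 0.33, 0.1622]
tool_rot: [[0.429, 0.903, -0.0], [0.903, -0.429, -0.0], [-0.0, -0.0, -1.0]]
contact_force: [-0.0, -0.4, -1.5]
opening: 0.0137
grip_force: 29.9
```

Run:
```python
from h import *
s=ctrl.get_state();print(s["moment"],s["contact_force"],s["q"])
```

```text
[-0.0333371  -0.05193954 -0.01711194] [-0.02507602 -0.43773622 -1.47382832] [4.13212353e-01 5.42569972e-01 1.60816784e+00 1.01083450e-04
 9.91101880e-01 8.56222607e-01]
```

>>> send_rows([
  [[0,0,-0.01],[0,0,0],1],
  [[0,0,-0.02],[0,0,0],1],
  [[0,0,-0.03],[0,0,0],1],
  [[0,0,-0.04],[0,0,0],1],
  [[0,0,-0.04],[0,0,0],1],
])

```text
time_s: 8.35
eef_pos: [0.4765, 0.3301, 0.1674]
tool_rot: [[0.426, 0.905, 0.001], [0.905, -0.426, 0.0], [0.0, 0.0, -1.0]]
contact_force: [0.0, -0.1, -1.4]
opening: 0.0135
grip_force: 29.9
```

>>> send_rows([
  [[0,0,-0.1],[0,0,0],1],
  [[0,0,-0.3],[0,0,0],1],
  [[0,0,-0.55],[0,0,0],1],
  [[0,0,-0.8],[0,0,0],1],
  [[0,0,-0.95],[0,0,0],1],
  [[0,0,-1],[0,0,0],1],
])

```text
time_s: 8.95
eef_pos: [0.4776, 0.3306, 0.2906]
tool_rot: [[0.426, 0.905, 0.006], [0.905, -0.426, 0.002], [0.005, 0.004, -1.0]]
contact_force: [0.8, 0.2, -1.9]
opening: 0.014
grip_force: 29.9
```

>>> send_rows([
  [[-0.1,0.04,0],[0,0,0],1],
  [[-0.3,0.13,0],[0,0,0],1],
  [[-0.56,0.25,0],[0,0,0],1],
  [[-0.84,0.37,0],[0,0,0],1],
])

```text
time_s: 9.35
eef_pos: [0.4721, 0.2181, 0.2855]
tool_rot: [[0.425, 0.905, -0.003], [0.905, -0.425, -0.001], [-0.003, -0.002, -1.0]]
contact_force: [1.7, 0.1, -1.4]
opening: 0.0139
grip_force: 29.9
```

>>> send_rows([
  [[-0.28,0.12,0],[0,0,0],1],
  [[-0.56,0.25,0],[0,0,0],1],
  [[-0.84,0.37,0],[0,0,0],1],
])

```text
time_s: 9.65
eef_pos: [0.469, 0.1076, 0.2857]
tool_rot: [[0.426, 0.905, -0.004], [0.905, -0.426, -0.001], [-0.002, -0.003, -1.0]]
contact_force: [0.8, -0.6, -1.8]
opening: 0.0141
grip_force: 29.9
```

>>> send_rows([
  [[-0.28,0.12,0],[0,0,0],1],
  [[-0.56,0.25,0],[0,0,0],1],
  [[-0.74,0.33,0],[0,0,0],1],
  [[-0.84,0.37,0],[0,0,0],1],
  [[-0.84,0.37,0],[0,0,0],1],
])

```text
time_s: 10.15
eef_pos: [0.467, -0.0016, 0.2862]
tool_rot: [[0.429, 0.903, -0.002], [0.903, -0.429, 0.0], [-0.001, -0.002, -1.0]]
contact_force: [-0.5, 0.4, -2.1]
opening: 0.0139
grip_force: 29.9
```

Run:
```python
from h import *
s=ctrl.get_state();im=optics.camera("top")[:,:,::-1]
cv2.imwrite("pics/t2.png",im)
print(s["eef_pos"],s["time_s"],s["q"])
```

```text
[ 0.46703665 -0.00163277  0.28621608] 10.15 [-2.43338080e-01  2.32780799e-01  1.72867947e+00 -1.95003544e-04
  1.18245658e+00  1.99902445e-01]
```

View pics/t2.png

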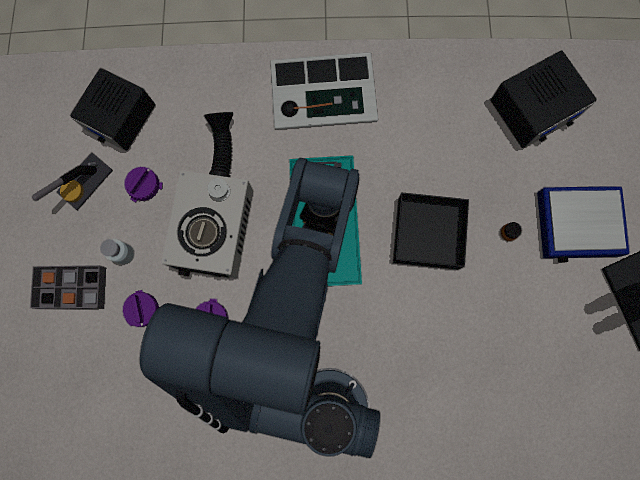

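The top view shows the cover held over the mat, the extractor open with the filter's pull bar at about (201,231), and nothing else disturbed.

>>> send_rows([
  [[0,0,0.1],[0,0,0],1],
  [[0,0,0.3],[0,0,0],1],
  [[0,0,0.55],[0,0,0],1],
  [[0,0,0.8],[0,0,0],1],
  [[0,0,1],[0,0,0],1],
])

```text
time_s: 10.7
eef_pos: [0.4671, 0.0015, 0.1656]
tool_rot: [[0.424, 0.906, -0.002], [0.906, -0.424, 0.001], [0.0, -0.002, -1.0]]
contact_force: [0.2, -0.2, -2.4]
opening: 0.0141
grip_force: 29.9
```

>>> send_rows([
  [[0,0,0.25],[0,0,0],1],
  [[0,0,0.5],[0,0,0],1],
  [[0,0,0.7],[0,0,0],1],
  [[0,0,0.82],[0,0,0],1],
  [[0,0,0.9],[0,0,0],1],
  [[0,0,0.93],[0,0,0],1],
  [[0,0,0.95],[0,0,0],1],
  [[0,0,0.95],[0,0,0],1],
])

```text
time_s: 11.5
eef_pos: [0.4684, -0.0001, 0.0535]
tool_rot: [[0.426, 0.905, 0.001], [0.905, -0.426, -0.0], [0.0, 0.001, -1.0]]
contact_force: [0.2, -1.7, -2.0]
opening: 0.0137
grip_force: 29.9
```

>>> send_rows([
  [[0,0,0.02],[0,0,0],1],
  [[0,0,0.04],[0,0,0],1],
  [[0,0,0.052],[0,0,0],1],
  [[0,0,0.06],[0,0,0],1],
  [[0,0,0.06],[0,0,0],1],
])

```text
time_s: 12.0
eef_pos: [0.4679, -0.0004, 0.0459]
tool_rot: [[0.426, 0.905, -0.0], [0.905, -0.426, 0.0], [-0.0, -0.0, -1.0]]
contact_force: [0.1, 0.5, -2.0]
opening: 0.0141
grip_force: 29.9
```

>>> send_rows([
  [[0,0,0.006],[0,0,0],1],
  [[0,0,0.01],[0,0,0],1],
  [[0,0,0.01],[0,0,0],1],
])

```text
time_s: 12.3
eef_pos: [0.4681, -0.0003, 0.0453]
tool_rot: [[0.426, 0.905, 0.0], [0.905, -0.426, -0.0], [0.0, 0.001, -1.0]]
contact_force: [-1.6, 0.9, 4.5]
opening: 0.0137
grip_force: 29.9
```

>>> send_rows([
  [[0,0,0],[0,0,0],0],
  [[0,0,0],[0,0,0],0],
  [[0,0,0],[0,0,0],0],
  [[0,0,0],[0,0,0],0],
  [[0,0,0],[0,0,0],0],
  [[0,0,0],[0,0,0],0],
  [[0,0,-0.1],[0,0,0],0],
  [[0,0,-0.4],[0,0,0],0],
  [[0,0,-0.8],[0,0,0],0],
  [[0,0,-1],[0,0,0],0],
  [[0,0,-1],[0,0,0],0],
])

```text
time_s: 13.4
eef_pos: [0.4704, -0.0008, 0.168]
tool_rot: [[0.426, 0.905, 0.008], [0.905, -0.426, -0.002], [0.002, 0.008, -1.0]]
contact_force: [0.5, -0.2, -0.8]
opening: 0.0435
grip_force: 0.0
```

Run:
```python
from h import *
s=ctrl.get_state();im=optics.camera("wrist")[:,:,::-1]
cv2.imwrite("pics/w2.png",im)
C=cam("wrist",s);print(s["eef_pos"],s["time_s"],w2p(C,[[.468,0,.070]]))
# filter bar from top pic
t=cv2.imread("pics/t2.png");cv2.imwrite("pics/c2.png",np.hstack([cv2.resize(t[200:260,170:235],None,fx=6,fy=6,interpolation=cv2.INTER_CUBIC),cv2.resize(im,(400,360))[:,:400]]))
```

```text
[ 0.47042687 -0.00078929  0.16799787] 13.4 [[321.47249268 239.94112674]]
```

View pics/c2.png

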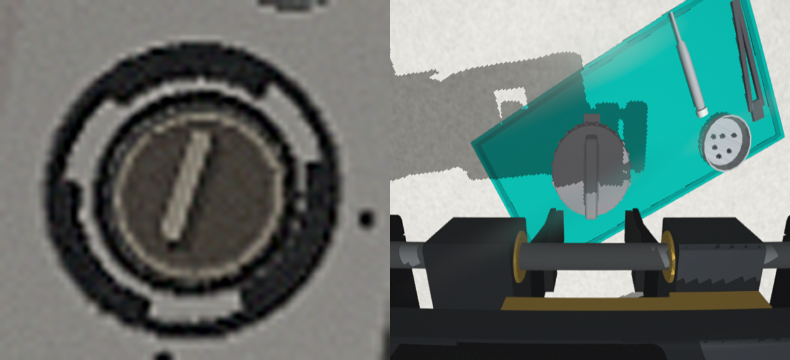

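The right half shows the cover standing handle up on the clear mat. The left half shows the filter's bar, from crop (203,135) to (172,238).

Run:
```python
from h import *
C=cam("top")
b=p2w(C,[[170+(u+.5)/6-.5,200+(v+.5)/6-.5] for u,v in [[204,133],[171,239]]],.142)
e=b[0]-b[1];a=np.arctan2(e[1],e[0]);print(b.mean(0),a,np.linalg.norm(e))
s=ctrl.get_state();R=s["tool_rot"];ya=np.arctan2(R[1,1],R[0,1])
for t in (a-np.pi/2,a+np.pi/2): print("y target",t,"wz",-(t-ya)/2/np.pi)
print(R.T@(np.array([.4765,.3295,.29])-s["eef_pos"])/.12,s["q"])
```

```text
[0.47579644 0.32872653 0.142     ] -0.28145291184377264 0.049082756864822163
y target -1.8522492386386693 wz 0.2247510550182776
y target 1.2893434149511238 wz -0.27524894498172237
[ 2.51564232 -1.11084382 -1.03442443] [-2.40061096e-01  4.06967318e-01  1.87691888e+00 -1.73954112e-06
  8.53364466e-01  2.00034923e-01]
```

>>> send_rows([
  [[0.1,0,-0.35],[0,0,0],0],
  [[0.4,-0.17,-0.7],[0,0,0],0],
  [[0.7,-0.3,-1],[0,0,0],0],
  [[0.84,-0.37,-1],[0,0,0],0],
])

```text
time_s: 13.85
eef_pos: [0.472, 0.1114, 0.2866]
tool_rot: [[0.426, 0.905, 0.004], [0.905, -0.426, 0.001], [0.002, 0.004, -1.0]]
contact_force: [0.3, -0.7, -0.1]
opening: 0.0434
grip_force: 0.0
```

>>> send_rows([
  [[0.38,-0.17,0],[0,0,0],0],
  [[0.76,-0.34,0],[0,0,0],0],
  [[0.84,-0.37,0],[0,0,0],0],
])

```text
time_s: 14.15
eef_pos: [0.4722, 0.224, 0.2827]
tool_rot: [[0.422, 0.907, -0.003], [0.907, -0.422, 0.001], [-0.0, -0.003, -1.0]]
contact_force: [-0.5, -0.4, 0.4]
opening: 0.0433
grip_force: 0.0
```

>>> send_rows([
  [[0.3,-0.13,0],[0,0,0.023],0],
  [[0.6,-0.27,0],[0,0,0.046],0],
  [[0.83,-0.37,0],[0,0,0.07],0],
  [[0.83,-0.37,0],[0,0,0.093],0],
  [[0.83,-0.37,0],[0,0,0.116],0],
  [[0.83,-0.37,0],[0,0,0.14],0],
  [[0.83,-0.37,0],[0,0,0.163],0],
  [[0.83,-0.37,0],[0,0,0.186],0],
  [[0.83,-0.37,0],[0,0,0.21],0],
  [[0.83,-0.37,0],[0,0,0.225],0],
  [[0.83,-0.37,0],[0,0,0.225],0],
  [[0.83,-0.37,0],[0,0,0.225],0],
])

```text
time_s: 15.35
eef_pos: [0.4755, 0.3282, 0.2832]
tool_rot: [[0.961, -0.278, -0.003], [-0.278, -0.961, -0.001], [-0.002, 0.002, -1.0]]
contact_force: [-0.5, 0.3, -0.1]
opening: 0.0436
grip_force: 0.0
```

Run:
```python
from h import *
s=ctrl.get_state();im=optics.camera("wrist")[:,:,::-1]
C=cam("wrist",s);import pickle;pickle.dump(C,open("w3.pkl","wb"))
print(s["eef_pos"],s["time_s"],s["tool_rot"],w2p(C,[[.476,.329,.142]]))
cv2.imwrite("pics/w3.png",cv2.resize(im[100:320,220:430],None,fx=2.5,fy=2.5,interpolation=cv2.INTER_CUBIC))
```

```text
[0.47550017 0.32817953 0.28318673] 15.35 [[ 0.96062475 -0.27783697 -0.00258869]
 [-0.27784108 -0.96062605 -0.00138621]
 [-0.00210162  0.00205087 -0.99999569]] [[325.51797662 223.04667488]]
```

View pics/w3.png

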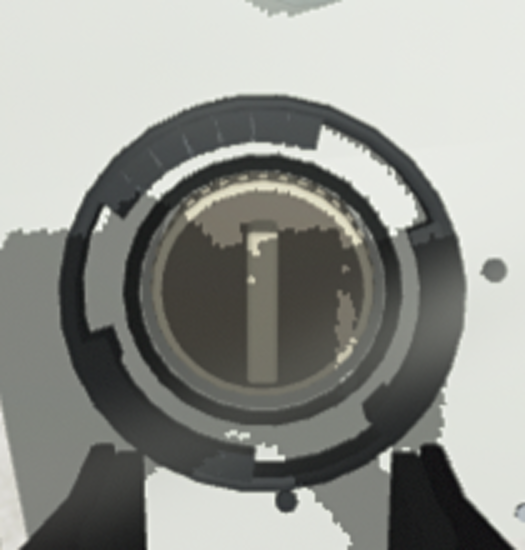

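The crop shows the filter's bar vertical and centred, midway between the fingers. It lies within 1 mm of the predicted pixel.

>>> send_rows([
  [[0,0,0.35],[0,0,0],0],
  [[0,0,0.7],[0,0,0],0],
  [[0,0,0.9],[0,0,0],0],
  [[0,0,1.0],[0,0,0],0],
  [[0,0,1.0],[0,0,0],0],
])

```text
time_s: 15.9
eef_pos: [0.4749, 0.3284, 0.163]
tool_rot: [[0.96, -0.279, -0.004], [-0.279, -0.96, -0.002], [-0.003, 0.003, -1.0]]
contact_force: [0.8, 0.7, 0.3]
opening: 0.0436
grip_force: 0.0
```

>>> send_rows([
  [[0,0,0.15],[0,0,0],0],
  [[0,0,0.27],[0,0,0],0],
  [[0,0,0.32],[0,0,0],0],
  [[0,0,0.34],[0,0,0],0],
  [[0,0,0.34],[0,0,0],0],
])

```text
time_s: 16.4
eef_pos: [0.4765, 0.3292, 0.1248]
tool_rot: [[0.96, -0.279, 0.002], [-0.279, -0.96, 0.001], [0.001, -0.001, -1.0]]
contact_force: [-0.6, 0.2, -0.5]
opening: 0.0438
grip_force: 0.0
```

>>> send_rows([
  [[0,0,0.02],[0,0,0],0],
  [[0,0,0.038],[0,0,0],0],
  [[0,0,0.038],[0,0,0],1],
  [[0,0,0.038],[0,0,0],1],
  [[0,0,0.038],[0,0,0],1],
  [[0,0,0.038],[0,0,0],1],
  [[0,0,0.038],[0,0,0],1],
  [[0,0,0.038],[0,0,0],1],
  [[0,0,0.038],[0,0,0],1],
  [[0,0,0.038],[0,0,0],1],
  [[0,0,0.038],[0,0,0],1],
])

```text
time_s: 17.5
eef_pos: [0.4758, 0.3289, 0.1193]
tool_rot: [[0.96, -0.279, -0.0], [-0.279, -0.96, -0.0], [-0.0, 0.0, -1.0]]
contact_force: [-0.6, 0.3, -1.3]
opening: 0.0101
grip_force: 30.0
```

>>> send_rows([
  [[0,0,-0.01],[0,0,0],1],
  [[0,0,-0.03],[0,0,0],1],
  [[0,0,-0.06],[0,0,0],1],
  [[0,0,-0.09],[0,0,0],1],
  [[0,0,-0.09],[0,0,0],1],
])

```text
time_s: 18.0
eef_pos: [0.4763, 0.3291, 0.1309]
tool_rot: [[0.96, -0.279, 0.001], [-0.279, -0.96, 0.001], [0.001, -0.001, -1.0]]
contact_force: [0.4, 0.5, -1.9]
opening: 0.0097
grip_force: 30.0
```

>>> send_rows([
  [[0,0,-0.1],[0,0,0],1],
  [[0,0,-0.3],[0,0,0],1],
  [[0,0,-0.5],[0,0,0],1],
  [[0,0,-0.7],[0,0,0],1],
  [[0,0,-0.9],[0,0,0],1],
  [[0,0,-1],[0,0,0],1],
  [[0,0,-1],[0,0,0],1],
])

```text
time_s: 18.7
eef_pos: [0.4769, 0.3295, 0.2525]
tool_rot: [[0.96, -0.279, 0.005], [-0.279, -0.96, 0.002], [0.004, -0.003, -1.0]]
contact_force: [-0.0, 0.2, -2.9]
opening: 0.01
grip_force: 30.0
```

>>> send_rows([
  [[0.02,0.07,0],[0,0,0],1],
  [[0.06,0.22,0],[0,0,0],1],
  [[0.12,0.42,0],[0,0,0],1],
  [[0.18,0.61,0],[0,0,0],1],
  [[0.24,0.8,0],[0,0,0],1],
  [[0.29,0.99,0],[0,0,0],1],
])

```text
time_s: 19.3
eef_pos: [0.4748, 0.2033, 0.2484]
tool_rot: [[0.96, -0.279, -0.004], [-0.279, -0.96, -0.001], [-0.003, 0.002, -1.0]]
contact_force: [-0.3, -0.5, -1.7]
opening: 0.0098
grip_force: 30.0
```

>>> send_rows([
  [[0.06,0.2,0],[0,0,0],1],
  [[0.12,0.4,0],[0,0,0],1],
  [[0.18,0.6,0],[0,0,0],1],
  [[0.24,0.8,0],[0,0,0],1],
  [[0.29,0.99,0],[0,0,0],1],
])

```text
time_s: 19.8
eef_pos: [0.4748, 0.0798, 0.2486]
tool_rot: [[0.96, -0.28, -0.004], [-0.28, -0.96, -0.0], [-0.004, 0.001, -1.0]]
contact_force: [-0.6, -0.1, -1.3]
opening: 0.0097
grip_force: 30.0
```

>>> send_rows([
  [[0.06,0.2,0],[0,0,0],1],
  [[0.12,0.4,0],[0,0,0],1],
  [[0.18,0.6,0],[0,0,0],1],
  [[0.24,0.8,0],[0,0,0],1],
  [[0.29,0.99,0],[0,0,0],1],
])

```text
time_s: 20.3
eef_pos: [0.475, -0.0437, 0.2486]
tool_rot: [[0.96, -0.28, -0.004], [-0.28, -0.96, 0.001], [-0.004, 0.0, -1.0]]
contact_force: [0.7, 0.6, -2.3]
opening: 0.0096
grip_force: 30.0
```

>>> send_rows([
  [[0.06,0.2,0],[0,0,0],1],
  [[0.12,0.4,0],[0,0,0],1],
  [[0.18,0.6,0],[0,0,0],1],
  [[0.24,0.8,0],[0,0,0],1],
  [[0.29,0.99,0],[0,0,0],1],
])

```text
time_s: 20.8
eef_pos: [0.4752, -0.1672, 0.2485]
tool_rot: [[0.96, -0.28, -0.003], [-0.28, -0.96, 0.002], [-0.004, -0.001, -1.0]]
contact_force: [0.3, -0.5, -1.7]
opening: 0.0098
grip_force: 30.0
```

>>> send_rows([
  [[0.06,0.2,0],[0,0,0],1],
  [[0.12,0.4,0],[0,0,0],1],
  [[0.18,0.6,0],[0,0,0],1],
  [[0.24,0.8,0],[0,0,0],1],
  [[0.27,0.91,0],[0,0,0],1],
  [[0.29,0.98,0],[0,0,0],1],
  [[0.29,0.98,0],[0,0,0],1],
  [[0.29,0.98,0],[0,0,0],1],
])

```text
time_s: 21.6
eef_pos: [0.4768, -0.2878, 0.2497]
tool_rot: [[0.96, -0.279, -0.001], [-0.279, -0.96, 0.002], [-0.002, -0.001, -1.0]]
contact_force: [-0.4, 0.5, -1.2]
opening: 0.0098
grip_force: 30.0
```

Run:
```python
from h import *
s=ctrl.get_state();im=optics.camera("wrist")[:,:,::-1]
cv2.imwrite("pics/w4.png",im);C=cam("wrist",s);import pickle;pickle.dump(C,open("w4.pkl","wb"))
print(s["eef_pos"],s["time_s"],s["q"],s["contact_force"],s["opening"])
```

```text
[ 0.47684247 -0.28781113  0.2496694 ] 21.6 [-7.43938974e-01  4.04826773e-01  1.57203279e+00  4.99402778e-04
  1.16670165e+00  1.10953949e+00] [-0.36273961  0.48532017 -1.15642828] 0.009753754694364698
```

View pics/w4.png

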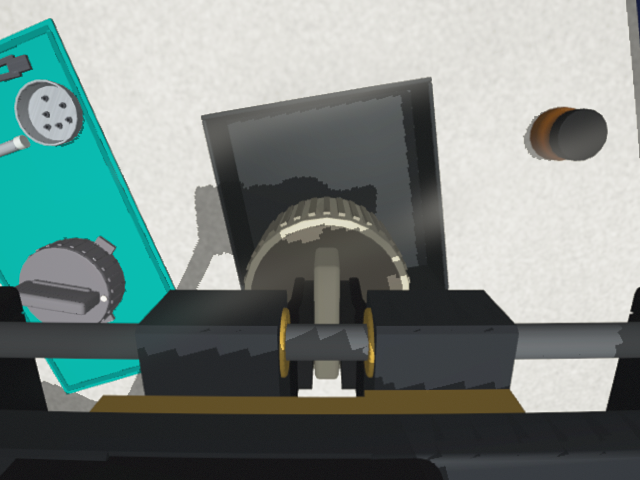

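The filter hangs level over the box, whose far rim runs from (204,115) to (431,78). The cover stands upright on the mat at (70,285).

Run:
```python
from h import *
import pickle;C=pickle.load(open("w4.pkl","rb"))
c=p2w(C,[[204,116],[431,79]],.075);print(c,np.linalg.norm(c[0]-c[1]))
e=(c[1]-c[0])/np.linalg.norm(c[1]-c[0]);n=np.array([e[1],-e[0],0]);print("centre",c.mean(0)+.095*n)
```

```text
[[ 0.58428012 -0.21401765  0.075     ]
 [ 0.55986756 -0.39858463  0.075     ]] 0.1861744946398544
centre [ 0.47789411 -0.29384404  0.075     ]
```

>>> send_rows([
  [[0,0.03,0.1],[0,0,0],1],
  [[0,0.03,0.3],[0,0,0],1],
  [[0,0.03,0.5],[0,0,0],1],
  [[0,0.03,0.7],[0,0,0],1],
  [[0,0.03,0.88],[0,0,0],1],
  [[0,0.03,1],[0,0,0],1],
])

```text
time_s: 22.25
eef_pos: [0.4754, -0.2909, 0.1279]
tool_rot: [[0.96, -0.278, -0.002], [-0.278, -0.96, 0.002], [-0.003, -0.001, -1.0]]
contact_force: [0.6, -0.7, -0.8]
opening: 0.0097
grip_force: 30.0
```

>>> send_rows([
  [[0,0,0.12],[0,0,0],1],
  [[0,0,0.26],[0,0,0],1],
  [[0,0,0.38],[0,0,0],1],
  [[0,0,0.47],[0,0,0],1],
  [[0,0,0.53],[0,0,0],1],
  [[0,0,0.56],[0,0,0],1],
  [[0,0,0.56],[0,0,0],1],
])

```text
time_s: 22.95
eef_pos: [0.4763, -0.2922, 0.0627]
tool_rot: [[0.96, -0.279, -0.0], [-0.279, -0.96, 0.0], [-0.0, -0.0, -1.0]]
contact_force: [-0.2, -0.3, -1.7]
opening: 0.0099
grip_force: 30.0
```

>>> send_rows([
  [[0,0,0.012],[0,0,0],1],
  [[0,0,0.024],[0,0,0],1],
  [[0,0,0.032],[0,0,0],1],
  [[0,0,0.036],[0,0,0],1],
  [[0,0,0.036],[0,0,0],1],
])

```text
time_s: 23.45
eef_pos: [0.4763, -0.2924, 0.0587]
tool_rot: [[0.96, -0.279, 0.0], [-0.279, -0.96, -0.0], [0.0, 0.0, -1.0]]
contact_force: [0.1, 0.0, -2.0]
opening: 0.0097
grip_force: 30.0
```

>>> send_rows([
  [[0,0,0.006],[0,0,0],1],
  [[0,0,0.01],[0,0,0],1],
  [[0,0,0.01],[0,0,0],1],
])

```text
time_s: 23.75
eef_pos: [0.4763, -0.2923, 0.0574]
tool_rot: [[0.96, -0.279, -0.0], [-0.279, -0.96, 0.0], [-0.0, -0.0, -1.0]]
contact_force: [-0.6, -0.8, -0.8]
opening: 0.0098
grip_force: 30.0
```

>>> send_rows([
  [[0,0,0.005],[0,0,0],1],
  [[0,0,0.01],[0,0,0],1],
  [[0,0,0.01],[0,0,0],1],
])

```text
time_s: 24.05
eef_pos: [0.4763, -0.2923, 0.0573]
tool_rot: [[0.96, -0.279, 0.0], [-0.279, -0.96, -0.0], [0.0, 0.0, -1.0]]
contact_force: [-1.1, 1.5, 6.5]
opening: 0.0096
grip_force: 30.0
```

Touchdown; release and retreat.

>>> send_rows([
  [[0,0,0],[0,0,0],0],
  [[0,0,0],[0,0,0],0],
  [[0,0,0],[0,0,0],0],
  [[0,0,0],[0,0,0],0],
  [[0,0,0],[0,0,0],0],
  [[0,0,0],[0,0,0],0],
  [[0,0,-0.1],[0,0,0],0],
  [[0,0,-0.4],[0,0,0],0],
  [[0,0,-0.8],[0,0,0],0],
  [[0,0,-1],[0,0,0],0],
  [[0,0,-1],[0,0,0],0],
])

```text
time_s: 25.15
eef_pos: [0.4787, -0.2943, 0.1813]
tool_rot: [[0.96, -0.279, 0.008], [-0.279, -0.96, -0.007], [0.009, 0.005, -1.0]]
contact_force: [0.4, 0.3, 0.1]
opening: 0.0433
grip_force: 0.0
```

>>> send_rows([
  [[0,0,-0.4],[0,0,0],0],
  [[0,0,-0.8],[0,0,0],0],
  [[0,0,-0.8],[0,0,0],0],
  [[0,0,-0.8],[0,0,0],0],
  [[0,0,-0.8],[0,0,0],0],
])

```text
time_s: 25.65
eef_pos: [0.4752, -0.2913, 0.2706]
tool_rot: [[0.96, -0.279, -0.003], [-0.279, -0.96, 0.003], [-0.003, -0.002, -1.0]]
contact_force: [-0.3, -0.0, -0.2]
opening: 0.0436
grip_force: 0.0
```

Run:
```python
from h import *
s=ctrl.get_state();im=np.hstack([optics.camera("wrist"),optics.camera("scene")])[:,:,::-1]
cv2.imwrite("pics/f.png",cv2.resize(im,(800,300),interpolation=cv2.INTER_AREA));print(s["time_s"],s["eef_pos"],s["contact_force"])
```

```text
25.65 [ 0.47520273 -0.29134089  0.27060432] [-0.27332078 -0.01462816 -0.16338968]
```

View pics/f.png

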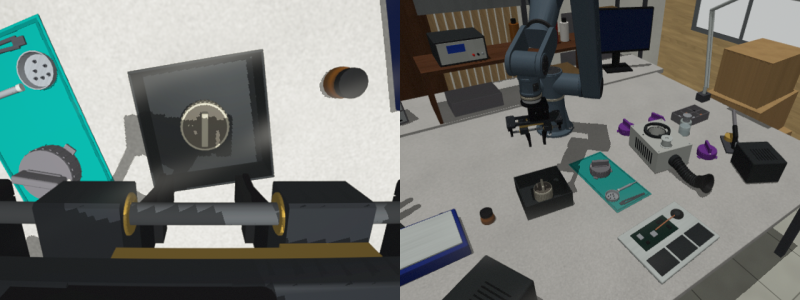

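The filter stands upright in the middle of the box at (205,127), the cover is handle up on the mat at (600,169), and everything else is in place.

```bash
python3 -c "
from rig import ctrl
print(ctrl.hand_in())"
```

```text
the job is handed in; nothing more can be done
None
```

The job is done and handed in at about 26 s: the cover stands handle up on the clear part of the mat, the spent filter stands upright in the waste box, and the last pictures show the other things still in place.

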